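# Lock the kindling splitter's kick-out plunger down for the trip home

### The arm

A 7-joint arm with a two-finger parallel gripper is mounted at the origin on the work surface. World frame = base frame: x ahead of the robot, y to its left, z up, the work surface at z = 0. Lengths are in m, angles in rad, forces in N, time in s.
With the tool pointing down it reaches from about 0.4 to 0.925 m from the base axis. Payload 5.6 kg.
Tool frame: the origin (TCP) lies at the very end of the fingers, on their centre line; the grasp point (between the pads) lies 19 mm behind it; z points along the fingers, x is the direction in which the jaws open and shut, and the axes are right-handed (so a half turn about z gives the same grasp; the last joint's range is limited). The gripper opens to 85 mm and grips with 20 to 120 N. Pads are 22 mm wide; open, the fingers measure 114 mm over their backs; the gripper's body (76 mm by 85 mm) begins 54 mm behind the grasp point. The pads swing forward as they close: fully open they stand 13 mm farther back than shut.
Start: joints at [-0.043, 0.468, -0.012, 1.603, 0.006, 1.071, -0.056], TCP at [0.65, -0, 0.231] pointing down, gripper open.
Joint ranges: [-2.53, 2.53], [-0.31, 2.02], [-1.57, 1.55], [0.28, 2.44], [-1.29, 4.43], [0.15, 1.84], [-2.92, 2.92]. Speed limits (rad/s): [2.57, 2.57, 3.14, 3.14, 3.14, 3.14, 3.14].

### API

Orientations are given as a rotation vector (axis times angle).
In Python, from cell import manip, viewer, sign_off gives the robot as it stands. The module is installed in compiled form; this text tells all that it offers.
- The arm moves only by the tool play_rows, never from a script. Its argument "plan" is text: rows parted by semicolons, each of 5 numbers parted by spaces: the shift along the tool's x, y, z in mm, then the turn about the tool's z in rad, then the opening, from 0 (shut) to 1 (fully open). A call has exactly 10 rows; each row shifts and turns the commanded pose from where the row before left it, along the tool's axes as they then stand; what a row does not reach is not made up. A row lasts 1/10 s, in which the tool goes at most 50 mm and 8.59 degrees, less where a joint would pass 70% of its speed; a pose out of reach is approached as far as the arm can. A call with a gripper value outside its range is refused whole. The fingers move at their own pace and stop on an object; "newtons" is the grip in N (left out, the last holds). Time passes only in rows, so rows that do not move let the fingers close, or fill a call up. It gives the time, the measured TCP pose, the force and the opening at its end, in the units of the state.
- manip.state(): the state, without advancing time (a new reading comes with each control period).
- viewer.get_image(name): name is "scene" or "side" or "wrist"; returns a dict with "color" (420x560x3 uint8, blue, green, red), "intrinsics" (3x3 intrinsics, pixels), "R" (3x3) and "t" (3): a world point X has camera coordinates R X + t. Camera axes: x right, y down, z forward; pixel columns grow to the right and rows downward; lengths in m; the calibration is good to about 2 mm. A picture is of the moment at which its call begins. There is no depth.
- sign_off(): hands the job in, once; it reports no verdict.
The state is a dict: "t": time; "joints": joint angles; "qd": joint speeds; "tau": joint torques, N m; "tcp_pos": TCP position; "eef_rot": TCP orientation; "force": force on the tool from outside, world axes, zero at the start; "torque": the same for the moment, N m; "gripper_width": finger opening in m.
Only numpy, scipy, OpenCV 4.12 (cv2) and the standard library are available. Lean on these libraries where they do the work, as an engineer would, in place of code of your own. Each camera call takes 0.05 s, during which the arm holds its last target. There are 200 camera calls.

### The job

Lock the splitter's spring-loaded kick-out plunger for transport: press it down into its housing gently, without ramming it against its stop, then, keeping it down, slide its brass bolt fully across under the steel strike so that the bolt keeps the plunger down by itself, and let go. Leave the other things on the bench where they are.

Things in the scene. Friction and masses are not known exactly. Their poses are not given: they have to be found in the camera images.
- base: red steel base of the kindling splitter, fixed to the bench: plate 250 x 150 x 12 mm with a red housing block 76 (x) x 110 (y) mm, top at z = 55 mm. Origin on the bench top on the plunger's vertical axis; x points to the steel splitting blade (110 mm wide in y, 108 mm tall, 135 mm from the axis), y is the way the bolt slides to lock, z up
- strike_foot (a point): point on top of the housing (z = 55 mm) under the middle of the dark steel strike, 51 mm along the base's y from the plunger's axis. The strike is a bridge 56 (x) x 14 (y) mm, its top 42 to 56 mm above this point; the bolt's tongue goes under it. Strike and inner stop share one height adjustment, set anew each time within 7 mm up or down
- knob_top (a point): centre of the top of the bolt's yellow knob, 18 (x) x 18 (y) x 35 mm tall, axes as the base's. The knob stands on the brass bolt (bar 16 mm wide in x, 7 thick) on the aluminium cap of the plunger (70 (x) x 60 (y) mm, upper face 41 mm below this point). Pinch it from above across its x faces: pressing it down presses the plunger, pushing it to +y slides the bolt
- plunger (a joint): how far the plunger is down, in m: 0 up (knob top 133 mm above the bench). Net push-back 7 N at 0, plus 0.3 N per mm. Hard stop at 12 to 26 mm, found only by feel, to be loaded with no more than 20 N beyond the spring. The tongue goes under the strike only when the plunger is within 2 mm of its stop; let go with the bolt across, it rises 2 mm and is caught, else it springs up to 0
- bolt (a joint): how far the bolt has slid along the base's +y, in m: 0 to 3 mm at the start, 20 mm fully across (end stop). It stays where it is left; sliding it takes about 3 N. Its tongue reaches the strike at about 6 mm
- billet_a: split stick of firewood, 200 x 45 x 40 mm, lying beside the splitter; origin at the centre of its underside; to be left alone
- hammer: hammer lying on the other side of the splitter; to be left alone
- wedge: dark steel splitting cone 56 mm across and 122 mm tall standing on its flat end, origin under its centre; to be left alone
- mug: blue mug, 80 mm across, 90 mm tall, origin under its centre; to be left alone
- log: round dark log 90 mm across, 200 mm long, lying on the bench; to be left alone

How it is judged:
By the outcome, as a careful person would: the job done as asked, in the order asked, and still so for the second after the job is handed in, with the robot touching nothing.
It also fails if it takes over 32 s, if anything falls off the work surface, if the arm or the gripper's body presses on something with over 40 N, if the wrist force passes 120 N, or if a joint passes its speed limit or range.

## Working session

There is one attempt and no reset: what is moved stays moved. The work goes in short steps, Python scripts to look and compute and a tool call to move; the robot and the scene stay as the last step left them, time stands still between calls to the robot, and variables do not carry over. Pictures are saved under pics/ and viewed, about 8 in all and at most 12, crops included, and the job is handed in when it is done.

Besides the shell and the picture viewer there is one more tool, called as name(argument=value, ...) on one line, values as JSON. play_rows: Moves the arm, as the interface text tells. Its arguments: {"type":"object","properties":{"plan":{"type":"string"},"newtons":{"type":"number"}},"required":["plan"]}

```bash
mkdir -p pics; cat > h.py <<'E'
import numpy as np, cv2
from cell import manip, viewer, sign_off
def grab(n,f=None):
    v=viewer.get_image(n)
    if f: cv2.imwrite('pics/'+f,v['color'])
    return v
def ray(v,p):
    R=np.array(v['R']);t=np.array(v['t']);K=np.array(v['intrinsics'])
    return -R.T@t, R.T@np.linalg.inv(K)@np.array([p[0],p[1],1.])
def onz(v,p,z):
    o,d=ray(v,p); return o+d*(z-o[2])/d[2]
def proj(v,X):
    c=np.array(v['intrinsics'])@(np.array(v['R'])@np.array(X)+np.array(v['t'])); return c[:2]/c[2]
E
python3 - <<'E'
from h import *
a=grab('scene','s0.png');b=grab('side','d0.png')
cv2.imwrite('pics/both0.png',cv2.resize(np.hstack([a['color'],b['color']]),(800,300)))
w=grab('wrist','w0.png')
s=manip.state();print(s)
for v in(a,b,w):print(ray(v,(280,210)))
E
```

```text
{'t': 0.15, 'joints': array([-0.04300671,  0.4682068 , -0.01158966,  1.60342171,  0.00599051,
        1.07140474, -0.0563048 ]), 'qd': array([-0.00035559, -0.00398174,  0.0003639 , -0.00251881,  0.0008979 ,
       -0.00212623,  0.00054686]), 'tau': array([ 7.85188859e-04, -5.32791960e+01,  2.14623066e-02, -2.51555961e+01,
        1.13295941e-02,  5.56105006e-03, -3.78186076e-05]), 'tcp_pos': array([ 6.49563000e-01, -6.38328052e-05,  2.30532452e-01]), 'eef_rot': array([ 3.14148814e+00, -1.24747253e-04, -2.20287616e-03]), 'force': array([-0.62127609,  0.76974237, -0.17391888]), 'torque': array([ 0.01226798,  0.03907935, -0.05347363]), 'gripper_width': 0.08533178937873376}
(array([1.31559378, 0.49827463, 1.60567291]), array([-0.47419407, -0.25378595, -0.84317822]))
(array([-0.06557813, -0.9397582 ,  0.92674026]), array([ 0.39458878,  0.70647655, -0.587771  ]))
(array([0.65051109, 0.07587216, 0.37397253]), array([ 0.01921452, -0.31044834, -0.9507122 ]))
```

View pics/s0.png

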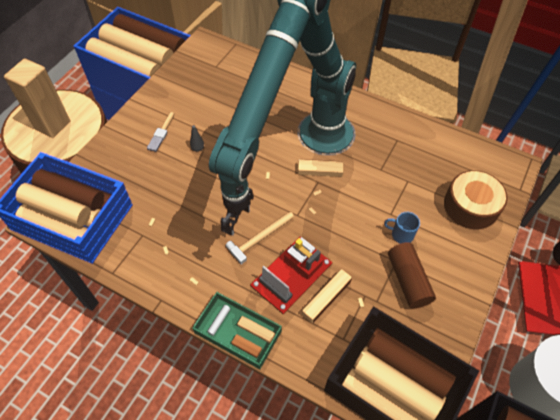

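View pics/d0.png

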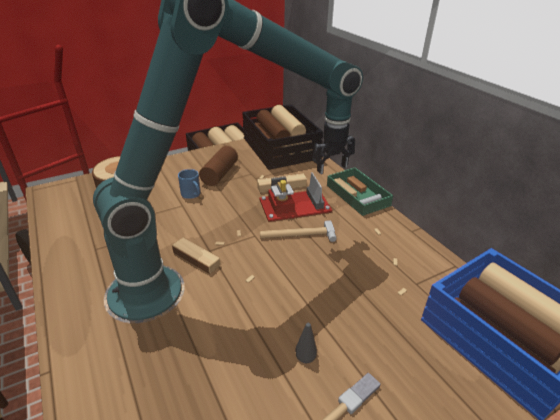

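The splitter sits at about (295,272) in the scene view, with the knob near (300,244). In the side view it is at about (295,200). I'll enlarge both regions and mask by colour.

```bash
python3 - <<'E'
from h import *
a=grab('scene');b=grab('side')
ca=cv2.resize(a['color'][220:320,240:360],None,fx=4,fy=4,interpolation=2)[:400,:400]
cb=cv2.resize(b['color'][160:230,250:350],None,fx=4,fy=4,interpolation=2)
out=np.zeros((400,800,3),np.uint8);out[:,:400]=ca[:, :400];out[:280,400:]=cb
cv2.imwrite('pics/c1.png',out)
for v,(x0,y0,x1,y1),n in((a,(240,220,360,320),'scene'),(b,(250,160,350,230),'side')):
    h=cv2.cvtColor(v['color'],cv2.COLOR_BGR2HSV)
    for nm,lo,hi in(('yel',(22,150,120),(32,255,255)),('red',(0,190,80),(6,255,255))):
        m=cv2.inRange(h,lo,hi); k=np.zeros_like(m);k[y0:y1,x0:x1]=m[y0:y1,x0:x1]
        k_,l,st,c=cv2.connectedComponentsWithStats(k)
        print(n,nm,[(st[i].tolist(),c[i].round(1).tolist()) for i in range(1,k_) if st[i][4]>4])
        if nm=='red':
            cs=max(cv2.findContours(k,0,2)[0],key=cv2.contourArea)
            hu=cv2.approxPolyDP(cv2.convexHull(cs),2,True)[:,0]
            print([(p.tolist(),onz(v,p,.012).round(3)[:2].tolist()) for p in hu])
E
```

```text
scene yel [([296, 239, 6, 6, 26], [298.7, 241.7])]
scene red [([251, 251, 81, 62, 1571], [291.9, 278.3]), ([254, 278, 5, 3, 7], [256.4, 279.1])]
[([331, 262], [0.519, 0.271]), ([284, 312], [0.754, 0.217]), ([251, 285], [0.724, 0.076]), ([285, 251], [0.557, 0.114]), ([321, 254], [0.508, 0.228])]
side yel [([281, 182, 5, 8, 23], [283.1, 185.5])]
side red []Traceback (most recent call last):
  File "<stdin>", line 14, in <module>
ValueError: max() iterable argument is empty
```

View pics/c1.png

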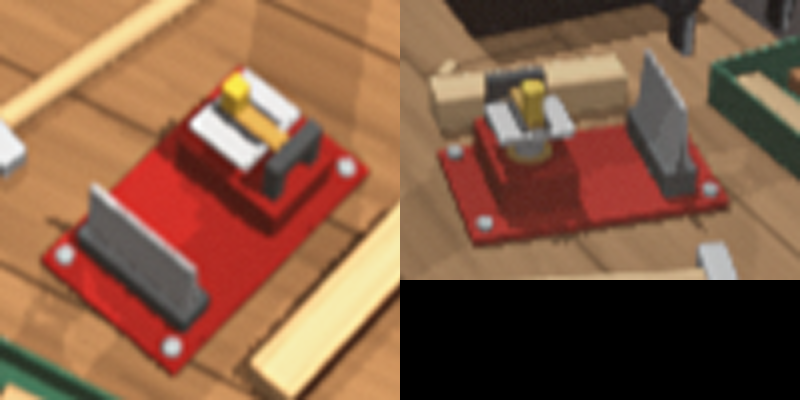

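The crop shows the splitter plate with its far corners at scene (332,263), (283,314) and (250,285). The knob top is at scene (299,240.5) and side (283,181). The strike is on the +y side, about (312,258). Next I'll triangulate the knob.

```bash
python3 - <<'E'
from h import *
a=grab('scene');b=grab('side')
print(onz(a,(299,240.5),.133),onz(b,(283.2,181.2),.133))
o1,d1=ray(a,(299,240.5));o2,d2=ray(b,(283.2,181.2))
s=np.linalg.lstsq(np.c_[d1,-d2],o2-o1,rcond=None)[0];print(o1+d1*s[0],o2+d2*s[1])
for p in((439,152),(708,190),(723,205),(475,243)): print(onz(b,(250+(p[0]-400)/4,160+p[1]/4),.012))
for p in((370,172),(172,375),(42,260)): print(onz(a,(240+p[0]/4,220+p[1]/4),.012))
E
```

```text
[0.5596373  0.16444566 0.133     ] [0.56218491 0.16430043 0.133     ]
[0.56019972 0.16469403 0.13409565] [0.56171435 0.16347286 0.13359497]
[0.51638849 0.26642961 0.012     ]
[0.71460568 0.09167507 0.012     ]
[0.713578   0.06504068 0.012     ]
[0.48054332 0.12027286 0.012     ]
[0.51977516 0.27718771 0.012     ]
[0.76059744 0.21714124 0.012     ]
[0.72442147 0.07498531 0.012     ]
```

play_rows(plan="-15 -27 0 0 1;-15 -28 0 0 1;-15 -27 0 0 1;-15 -27 0 0 1;-15 -28 0 0 1;-14 -27 0 0 1;0 0 0 0.125 1;0 0 0 0.12 1;0 0 0 0 1;0 0 0 0 1")

```text
t: 1.35
tcp_pos: [0.561, 0.1639, 0.2313]
eef_rot: [3.118, -0.38, 0.0]
force: [-0.2, 0.1, 0.4]
gripper_width: 0.0854
```

```bash
python3 - <<'E'
from h import *
w=grab('wrist','w1.png');s=manip.state();print(s['tcp_pos'],s['eef_rot'],s['force'],s['joints'])
h=cv2.cvtColor(w['color'],cv2.COLOR_BGR2HSV)
m=cv2.inRange(h,(22,150,120),(32,255,255))
n,l,st,c=cv2.connectedComponentsWithStats(m);print([(st[i].tolist(),c[i].tolist()) for i in range(1,n) if st[i][4]>60])
np.savez('w1.npz',**{k:np.array(w[k]) for k in('intrinsics','R','t')})
E
```

```text
[0.56107335 0.16381105 0.2312788 ] [ 3.11837680e+00 -3.80674031e-01  5.49418891e-05] [-0.11764024  0.29641217 -0.69650385] [-0.3177519   0.358645   -0.0297546   1.76737026  0.01237574  1.01575589
 -0.59508308]
[([259, 163, 27, 54, 1113], [272.78256963162625, 194.04132973944294])]
```

View pics/w1.png

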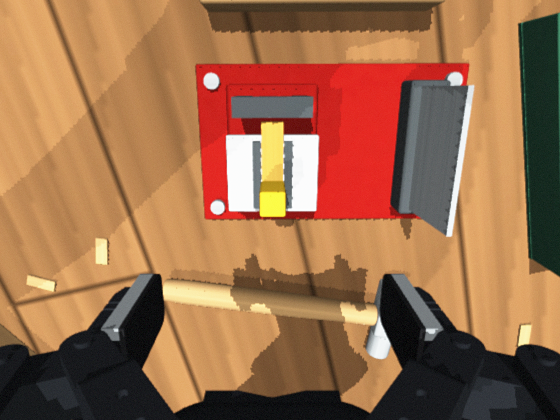

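The wrist view shows the knob's top face at about (272.5,204) and the strike at (272,107), with the plate edges square to the image. Now I'll work out the metric offsets.

```bash
python3 - <<'E'
from h import *
v=dict(np.load('w1.npz'));tcp=np.array([.5611,.1638])
def off(p,z):
    X=onz(v,p,z);c,s=np.cos(.245),np.sin(.245);d=X[:2]-tcp
    return X.round(4),(np.array([c*d[0]-s*d[1],s*d[0]+c*d[1]])*1e3).round(1)
for n,p,z in(('knob',(272.5,204),.133),('kL',(259.5,204),.133),('kR',(285.5,204),.133),('kfar',(272.5,217),.133),('knear',(272.5,191),.133),('capL',(226,136),.092),('capR',(318,136),.092),('capbL',(229,213),.092),('strike far',(232,118),.104),('strikeR',(314,118),.104),('strike top',(272,97),.104),
 ('pTL',(196,66),.012),('pTR',(468,65),.012),('pBL',(205,218),.012)): print(n,*off(p,z))
E
```

```text
knob [0.5625 0.165  0.133 ] [1.1 1.5]
kL [0.554  0.1671 0.133 ] [-7.7  1.5]
kR [0.5711 0.1629 0.133 ] [9.9 1.5]
kfar [0.5603 0.1559 0.133 ] [ 1.1 -7.8]
knear [0.5647 0.1738 0.133 ] [ 1.1 10.6]
capL [0.5385 0.2128 0.092 ] [-33.8  42.1]
capR [0.6054 0.1963 0.092 ] [35.1 42.2]
capbL [0.524  0.1537 0.092 ] [-33.6 -18.8]
strike far [0.5479 0.225  0.104 ] [-27.7  56.2]
strikeR [0.6042 0.211  0.104 ] [30.3 56.3]
strike top [0.5788 0.232  0.104 ] [ 0.6 70.5]
pTL [0.5176 0.2731 0.012 ] [-68.7  95.5]
pTR [0.758  0.2143 0.012 ] [178.8  96.8]
pBL [0.4826 0.1307 0.012 ] [-68.1 -51.1]
```

play_rows(plan="1 -1.5 25 0 1;0 0 25 0 1;0 0 25 0 1;0 0 25 0 1;0 0 15 0 1;0 0 10 0 1;0 0 0 0 0.5;0 0 0 0 0.3;0 0 0 0 0.3;0 0 0 0 0.3", newtons=60)

```text
t: 2.4
tcp_pos: [0.563, 0.1654, 0.1074]
eef_rot: [-3.117, 0.384, -0.003]
force: [1.1, 0.5, -0.4]
gripper_width: 0.0284
```

```bash
python3 - <<'E'
from h import *
w=grab('wrist','w2.png');s=manip.state();print(s['tcp_pos'],s['eef_rot'],s['force'],s['gripper_width'])
E
```

```text
[0.56284766 0.16536819 0.1071716 ] [-3.11741164e+00  3.83699785e-01 -2.20355373e-03] [ 0.53034127 -1.18177102  0.39691181] 0.025472484982142968
```

View pics/w2.png

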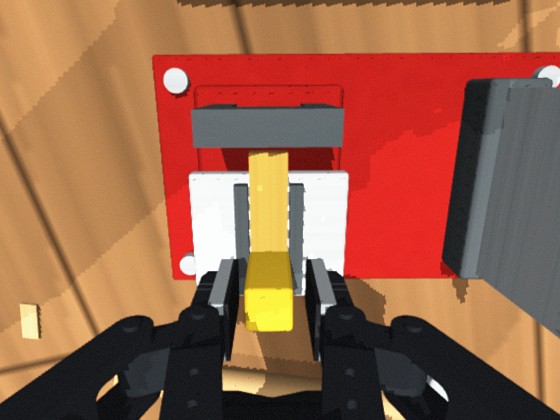

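The knob at (270,290) is centred between the pads, with the bolt ahead of it pointing under the strike. I'll close.

play_rows(plan="0 0 0 0 0;0 0 0 0 0;0 0 0 0 0;0 0 0 0 0;0 0 0 0 0;0 0 1 0 0;0 0 1 0 0;0 0 1 0 0;0 0 0 0 0;0 0 0 0 0", newtons=80)

```text
t: 3.45
tcp_pos: [0.5621, 0.1655, 0.1044]
eef_rot: [-3.118, 0.383, 0.0]
force: [-3.3, -0.5, 8.5]
gripper_width: 0.0164
```

play_rows(plan="0 0 1 0 0;0 0 1 0 0;0 0 1 0 0;0 0 1 0 0;0 0 1 0 0;0 0 1 0 0;0 0 1 0 0;0 0 1 0 0;0 0 0 0 0;0 0 0 0 0")

```text
t: 4.45
tcp_pos: [0.562, 0.1655, 0.0967]
eef_rot: [-3.118, 0.383, 0.0]
force: [-5.1, -0.3, 9.7]
gripper_width: 0.0167
```

play_rows(plan="0 0 0.5 0 0;0 0 0.5 0 0;0 0 0.5 0 0;0 0 0.5 0 0;0 0 0.5 0 0;0 0 0.5 0 0;0 0 0 0 0;0 0 0 0 0;0 0 0 0 0;0 0 0 0 0")

```text
t: 5.45
tcp_pos: [0.5621, 0.1655, 0.0938]
eef_rot: [-3.118, 0.383, 0.0]
force: [-5.5, -1.0, 11.9]
gripper_width: 0.017
```

play_rows(plan="0 0 0.5 0 0;0 0 0.5 0 0;0 0 0.5 0 0;0 0 0.5 0 0;0 0 0 0 0;0 0 0 0 0;0 0 0 0 0;0 0 0 0 0;0 0 0 0 0;0 0 0 0 0")

```text
t: 6.45
tcp_pos: [0.5623, 0.1662, 0.0935]
eef_rot: [-3.117, 0.383, -0.001]
force: [-8.3, -1.0, 21.6]
gripper_width: 0.0165
```

play_rows(plan="-0.5 -1.5 0 0 0;-0.5 -1.5 0 0 0;0 -1.5 0 0 0;0 -1.5 0 0 0;0 -1.5 0 0 0;0 -1.5 0 0 0;0 -1.5 0 0 0;0 -1.5 0 0 0;0 0 0 0 0;0 0 0 0 0")

```text
t: 7.45
tcp_pos: [0.5651, 0.178, 0.0935]
eef_rot: [-3.117, 0.383, -0.003]
force: [-5.5, -1.6, 19.8]
gripper_width: 0.0165
```

play_rows(plan="0 -1.5 0 0 0;0 -1.5 0 0 0;0 -1 0 0 0;0 -1 0 0 0;0 -1 0 0 0;0 0 0 0 0;0 0 0 0 0;0 0 0 0 0;0 0 0 0 0;0 0 0 0 0")

```text
t: 8.45
tcp_pos: [0.5663, 0.1829, 0.0935]
eef_rot: [-3.118, 0.384, -0.002]
force: [-6.4, -2.5, 20.7]
gripper_width: 0.0164
```

play_rows(plan="0 -1 0 0 0;0 -1 0 0 0;0 -1 0 0 0;0 0 0 0 0;0 0 0 0 0;0 0 0 0 0;0 0 0 0 0;0 0 0 0 0;0 0 0 0 0;0 0 0 0 0")

```text
t: 9.45
tcp_pos: [0.5664, 0.1831, 0.0934]
eef_rot: [3.114, -0.385, -0.001]
force: [-9.1, -8.1, 24.0]
gripper_width: 0.0169
```

play_rows(plan="0 0 -0.5 0 0;0 0 -0.5 0 0;0 0 -0.5 0 0;0 0 -0.5 0 0;0 0 -0.5 0 0;0 0 -0.5 0 0;0 0 -0.5 0 0;0 0 -0.5 0 0;0 0 -0.5 0 0;0 0.5 0 0 0")

```text
t: 10.45
tcp_pos: [0.5663, 0.1831, 0.0959]
eef_rot: [3.115, -0.385, -0.0]
force: [-2.8, -3.4, 8.7]
gripper_width: 0.0164
```

play_rows(plan="0 0 -0.5 0 0;0 0 -0.5 0 0;0 0 -0.5 0 0;0 0 0 0 0;0 0 0 0 0;0 0 0 0 0;0 0 0 0 0;0 0 0 0 0;0 0 0 0 0;0 0 0 0 0")

```text
t: 11.45
tcp_pos: [0.5663, 0.1832, 0.0961]
eef_rot: [3.115, -0.385, -0.001]
force: [-0.7, -5.6, 1.5]
gripper_width: 0.0167
```

The upward force is gone and z stays put, so the strike is holding the plunger. Now I'll release and lift off.

play_rows(plan="0 0 0 0 0.4;0 0 0 0 0.5;0 0 0 0 0.6;0 0 0 0 0.6;0 0 0 0 0.6;0 0 -10 0 0.6;0 0 -25 0 0.6;0 0 -30 0 0.6;0 0 -30 0 0.6;0 0 -30 0 0.6")

```text
t: 12.45
tcp_pos: [0.5664, 0.1853, 0.2233]
eef_rot: [-3.118, 0.384, -0.001]
force: [0.9, 0.5, 0.1]
gripper_width: 0.0512
```

```bash
python3 - <<'E'
from h import *
w=grab('wrist','w3.png');s=manip.state();print(s['t'],s['tcp_pos'],s['force'],s['gripper_width'])
b=grab('side');a=grab('scene')
np.savez('w3.npz',**{k:np.array(w[k]) for k in('intrinsics','R','t')})
E
```

```text
12.5 [0.56909449 0.18640226 0.22887826] [2.85316585 1.53013546 3.24298589] 0.05151586701343606
```

View pics/w3.png

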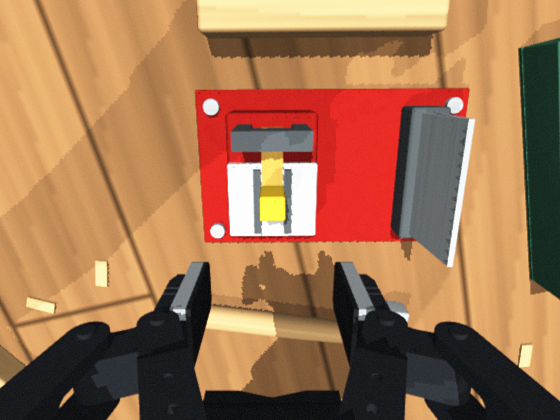

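The bolt now runs under the strike, with the knob top at about (272.5,207) and the cap down. I'll check the knob-to-strike gap and the height from the numbers, then hand in.

```bash
python3 - <<'E'
from h import *
v=grab('wrist');s=manip.state();print(s['t'],s['tcp_pos'],s['force'])
c_,s_=np.cos(.245),np.sin(.245)
im=v['color'];h=cv2.cvtColor(im,cv2.COLOR_BGR2HSV);m=cv2.inRange(h,(22,150,190),(32,255,255))
n,l,st,c=cv2.connectedComponentsWithStats(m);i=1+st[1:,4].argmax();print(st[i],c[i])
q=c[i]
# height from knob top width (17.6 apparent at z=.133 before)
for z in(.120,.123,.133): 
    L,R=onz(v,(st[i][0],q[1]),z),onz(v,(st[i][0]+st[i][2],q[1]),z); X=onz(v,q,z);print(z,np.linalg.norm(L-R),X,'y along',s_*X[0]+c_*X[1])
for a,z in(((.5625,.165),.133),): print('start y along',s_*a[0]+c_*a[1])
print('axis y',s_*.5611+c_*.1638+.0117)
cv2.imwrite('pics/c4.png',cv2.resize(im[90:250,190:330],None,fx=4,fy=3.7,interpolation=2))
E
```

```text
12.65 [0.56669037 0.1854998  0.22263058] [ 0.30746216 -0.47904317 -0.1568694 ]
[257 189  26  33 733] [269.50341064 207.11459754]
0.12 0.018114883093313706 [0.56677555 0.18360778 0.12      ] y along 0.31559975191129186
0.123 0.017896027649870798 [0.56701298 0.18452121 0.123     ] y along 0.3165434982529317
0.133 0.017166509505061028 [0.56780441 0.18756599 0.133     ] y along 0.3196893193917312
start y along 0.29651059131405666
axis y 0.30670684766938544
```

View pics/c4.png

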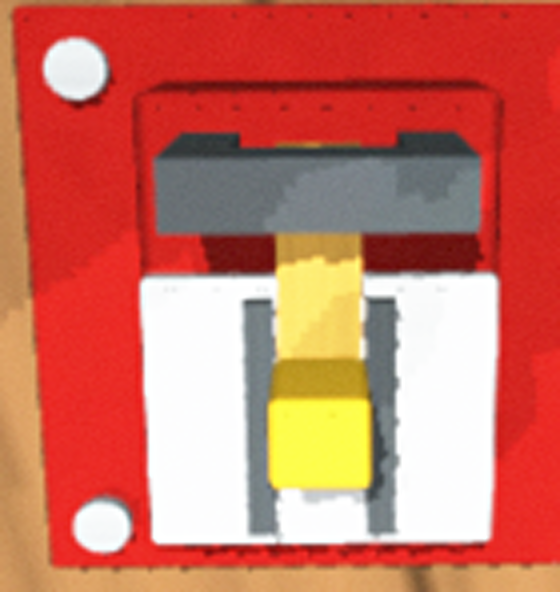

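The tongue shows beyond the far side of the strike, and the knob has moved from about 10 mm behind the axis to 10 mm past it. The bolt is fully across and the arm is clear.

```bash
python3 -c "
from h import *
print(sign_off())"
```

```text
the job is handed in; nothing more can be done
None
```

The plunger is locked down by its bolt, and I handed the job in at about 12.7 s of the 32 s allowed; `sign_off` gives no verdict.

- **Pressing down:** I pinched the knob and pressed slowly. The stop came at about 12.5 mm, loaded about 11 N beyond the spring, and about 13 N at most in the readings while sliding.
- **Sliding across:** Keeping the plunger down, I slid the bolt about 17.5 mm until it stopped moving and the push-back rose to about 10 N. With the unknown 0–3 mm start, that fits the 20 mm end stop.
- **Letting go:** Easing off, the knob rose about 2.5 mm and then stayed put. The upward force fell to about 1.5 N, so the strike was holding it. I then opened the fingers and lifted clear.

**Last checks:** The wrist picture shows the tongue sticking out past the strike and the cap still down. The bolt travel measured from the pictures was about 20 mm, slightly more than the arm's 17.5 mm. That is within the few millimetres these picture measurements are good to. No check failed. I kept the arm away from the other things on the bench but did not measure their positions again.

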